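# Change the label rolls at the bakery counter

## Task

The seal-label stand at the pastry counter needs refilling: pull every empty cardboard core off its spindle, which holds it with a spring catch, and put it in the steel pan. Then fit every full label roll waiting on the counter onto a spindle of its own, any of the three, and press it fully home so that it sits flat under the catch. Leave the jar, the shaker and the tart where they stand.

Things in the scene. Friction and masses are not known exactly. Their poses are not given: they have to be found in the camera images.
- pan: Open rectangular steel pan for empties, fixed to the counter: 190 (its x) x 150 (its y) x 60 mm high, wall and floor 4 mm. Origin at the centre of its underside, z up. It stands left or right of the work.
- cartons: Stack of flat pastry cartons, fixed: 180 (its x) x 150 (its y) x 86 mm high, on the other side from the pan. Origin at the centre of its underside. Not part of the job.
- jar: Amber glass jar with a wooden lid, 84 mm across, 120 mm high, loose, standing behind the stand. Origin at the centre of its underside. Bystander: do not disturb.
- shaker: Glass sugar shaker with a steel top, 60 mm across, 120 mm high, loose, standing behind the stand. Origin at the centre of its underside. Bystander: do not disturb.
- tart: Fruit tart on a white plate 100 mm across, about 45 mm high in all, loose, behind the stand. Origin at the centre of its underside. Bystander: do not disturb.
- stand: Label stand: fixed grey steel plate, 90 (its x) x 310 (its y) x 20 mm high, with three alike upright steel spindles in a row along its y, 110 mm apart. Origin at the centre of its underside. Each spindle is 20 mm thick and rises 54 mm above its seat, the last 8 mm tapering to 10 mm. The seat is a collar 28 mm across, 6 mm above the plate.
- spindle1 (a point): Spindle at the stand's +y end. The point: on its axis at the seat, 26 mm above the counter, where a core's or roll's underside rests; z up, x and y the stand's. Its catch: two sprung 12 mm brass balls on its +x and -x sides, centred 45.5 mm above the point, standing out 3.5 mm, snap over the top rim of what is seated. Pulling off takes about 10 to 15 N straight up, pressing on 5 to 10 N.
- spindle2 (a point): Spindle at the stand's middle. The point: on its axis at the seat, 26 mm above the counter, where a core's or roll's underside rests; z up, x and y the stand's. Its catch: two sprung 12 mm brass balls on its +x and -x sides, centred 45.5 mm above the point, standing out 3.5 mm, snap over the top rim of what is seated. Pulling off takes about 10 to 15 N straight up, pressing on 5 to 10 N.
- spindle3 (a point): Spindle at the stand's -y end. The point: on its axis at the seat, 26 mm above the counter, where a core's or roll's underside rests; z up, x and y the stand's. Its catch: two sprung 12 mm brass balls on its +x and -x sides, centred 45.5 mm above the point, standing out 3.5 mm, snap over the top rim of what is seated. Pulling off takes about 10 to 15 N straight up, pressing on 5 to 10 N.
- core1_mid (a point): Empty cardboard core, a tube 32 mm outside, 23 mm bore, 40 mm high, 20 g; at the start snapped home on spindle1 (None: that spindle is bare). This point is on its axis, half-way up; z along the axis.
- core2_mid (a point): Empty cardboard core, a tube 32 mm outside, 23 mm bore, 40 mm high, 20 g; at the start snapped home on spindle2 (None: that spindle is bare). This point is on its axis, half-way up; z along the axis.
- core3_mid (a point): Empty cardboard core, a tube 32 mm outside, 23 mm bore, 40 mm high, 20 g; at the start snapped home on spindle3 (None: that spindle is bare). This point is on its axis, half-way up; z along the axis.
- roll1_mid (a point): Full roll of white paper labels on a cardboard core, rigid: 60 mm outside, 23 mm bore right through, 40 mm high, about 100 g, standing upright on the counter in front of the stand; both ends alike (None: not there). This point is on its axis, half-way up; z along the axis.
- roll2_mid (a point): Full roll of white paper labels on a cardboard core, rigid: 60 mm outside, 23 mm bore right through, 40 mm high, about 100 g, standing upright on the counter in front of the stand; both ends alike (None: not there). This point is on its axis, half-way up; z along the axis.
- roll3_mid (a point): Full roll of white paper labels on a cardboard core, rigid: 60 mm outside, 23 mm bore right through, 40 mm high, about 100 g, standing upright on the counter in front of the stand; both ends alike (None: not there). This point is on its axis, half-way up; z along the axis.
There are look-alikes about, which are no part of the job. What is shaped like the part that bears core3_mid but green or purple is not meant.

How it is judged:
At the end, for the whole second after the job is handed in: Every empty core lies in the pan, its centre below the rim; every full roll is on a spindle, its axis within 4 mm of the spindle's, no more than 3.5 mm off the seat and upright within 0.1 rad; all at rest (x of core1_mid in the frame of pan between -0.091 and 0.091 m and y of core1_mid in the frame of pan between -0.071 and 0.071 m and z of core1_mid in the frame of pan between 0 and 0.06 m and x of core2_mid in the frame of pan between -0.091 and 0.091 m and y of core2_mid in the frame of pan between -0.071 and 0.071 m and z of core2_mid in the frame of pan between 0 and 0.06 m and x of core3_mid in the frame of pan between -0.091 and 0.091 m and y of core3_mid in the frame of pan between -0.071 and 0.071 m and z of core3_mid in the frame of pan between 0 and 0.06 m and ((horizontal distance between roll1_mid and spindle1 below 0.004 m and z of roll1_mid in the frame of spindle1 below 0.0235 m) or (horizontal distance between roll1_mid and spindle2 below 0.004 m and z of roll1_mid in the frame of spindle2 below 0.0235 m) or (horizontal distance between roll1_mid and spindle3 below 0.004 m and z of roll1_mid in the frame of spindle3 below 0.0235 m)) and angle between each of roll1_mid, roll2_mid, roll3_mid's own z axis and vertical below 0.1 rad and ((horizontal distance between roll2_mid and spindle1 below 0.004 m and z of roll2_mid in the frame of spindle1 below 0.0235 m) or (horizontal distance between roll2_mid and spindle2 below 0.004 m and z of roll2_mid in the frame of spindle2 below 0.0235 m) or (horizontal distance between roll2_mid and spindle3 below 0.004 m and z of roll2_mid in the frame of spindle3 below 0.0235 m)) and ((horizontal distance between roll3_mid and spindle1 below 0.004 m and z of roll3_mid in the frame of spindle1 below 0.0235 m) or (horizontal distance between roll3_mid and spindle2 below 0.004 m and z of roll3_mid in the frame of spindle2 below 0.0235 m) or (horizontal distance between roll3_mid and spindle3 below 0.004 m and z of roll3_mid in the frame of spindle3 below 0.0235 m)) and linear speed of each of core1, core2, core3, roll1, roll2, roll3 below 0.03 m/s); the robot touches nothing.
It fails at once if the jar is disturbed (moved more than 30 mm or tipped) (distance of jar from where it was at the start of the episode above 0.03 m or angle between jar's own z axis and vertical above 0.5 rad).
It fails at once if the shaker is disturbed (moved more than 30 mm or tipped) (distance of shaker from where it was at the start of the episode above 0.03 m or angle between shaker's own z axis and vertical above 0.5 rad).
It fails at once if the tart is disturbed (moved more than 30 mm or tipped) (distance of tart from where it was at the start of the episode above 0.03 m or angle between tart's own z axis and vertical above 0.5 rad).
Of core1, core2, core3 only 2 to 3 are there at a start; the rules pass over those that are not, and their reading is None.
Of roll1, roll2, roll3 only 2 to 3 are there at a start; the rules pass over those that are not, and their reading is None.
At some moment in a run one of roll1, roll2, roll3 may be knocked a few centimetres aside while the robot is not near it.
It also fails if it takes over 210 s, if anything falls off the work surface, if the arm or the gripper's body presses on something with over 40 N, if the wrist force passes 120 N, or if a joint passes its speed limit or range.

## Robot

A 7-joint arm with a two-finger parallel gripper is mounted at the origin on the work surface. World frame = base frame: x ahead of the robot, y to its left, z up, the work surface at z = 0. Lengths are in m, angles in rad, forces in N, time in s.
With the tool pointing down it reaches from about 0.425 to 0.875 m from the base axis. Payload 4.7 kg.
Tool frame: the origin (TCP) lies midway between the tips of the shut fingers; the grasp point (between the pads) lies 19 mm behind it; z points along the fingers, x is the direction in which the jaws open and shut, and the axes are right-handed (so a half turn about z gives the same grasp; the last joint's range is limited). The gripper opens to 87 mm and grips with 3 to 60 N. Pads are 19 mm wide; open, the fingers measure 117 mm over their backs; the gripper's body (75 mm by 190 mm) begins 51 mm behind the grasp point.
Start: joints at [1.143, 0.321, -0.07, 1.45, 0.023, 1.371, -0.057], TCP at [0.278, -0.588, 0.223] pointing down, gripper open.
Joint ranges: [-2.86, 2.86], [-0.3, 2.09], [-1.38, 1.24], [0.06, 2.45], [-1.56, 4.7], [0.09, 2.05], [-2.69, 2.69]. Speed limits (rad/s): [2.57, 2.57, 3.14, 3.14, 3.14, 3.14, 3.14].

## Interface

Orientations are given as a rotation vector (axis times angle).
In Python, from bench import get_state, eyes, ticket gives the robot as it stands.
- The arm moves only by the tool carry_out, never from a script. Its argument "motion" is a list of rows, each a list of 2 entries, a list of its own where there are three numbers: the shift along the world's x, y, z in m, then the turn about the world's z in rad. A call has 1 to 20 rows; each row is the pose to reach, as a shift and turn from the pose commanded when the call began; what a row does not reach only later rows make up. A row lasts 1/10 s, in which the tool goes at most 50 mm and 8.59 degrees, less where a joint would pass 70% of its speed; a pose out of reach is approached as far as the arm can. A call with a gripper value outside its range is refused whole. "grip" is the gripper command: -1 is fully open, 1 is shut, values between are in proportion, set as the call begins (left out, the last holds). The fingers move at their own pace and stop on an object; "squeeze" is the grip in N (left out, the last holds). Time passes only in rows, so rows that repeat a pose let the fingers close. It gives the time, the measured TCP pose, the force and the opening at its end, in the units of the state.
- get_state(): the state, without advancing time (a new reading comes with each control period).
- eyes.get_image(name): name is "side" or "top"; returns a dict with "pixels" (420x560x3 uint8, blue, green, red), "mtx" (3x3 intrinsics, pixels), "dist_coeffs" ([k1, k2, p1, p2, k3] as OpenCV has them; the pictures are not rectified), "extrinsics" (4x4, takes a point from camera to world coordinates). Camera axes: x right, y down, z forward; pixel columns grow to the right and rows downward; lengths in m; the calibration is good to about 2 mm. A picture is of the moment at which its call begins. There is no depth.
- ticket.close_job(): hands the job in, once; it reports no verdict.
The state is a dict: "time": time; "joint_positions": joint angles; "qd": joint speeds; "joint_torque": joint torques, N m; "position": TCP position; "tool_rot": TCP orientation; "ft_force": force on the tool from outside, world axes, zero at the start; "torque": the same for the moment, N m; "grip_width": opening from 0.0 (shut) to 1.0 (fully open).
Only numpy, scipy, OpenCV 4.12 (cv2) and the standard library are available. Lean on these libraries where they do the work, as an engineer would, in place of code of your own. Each camera call takes 0.05 s, during which the arm holds its last target. There are 200 camera calls.

## Working session

There is one attempt and no reset: what is moved stays moved. The work goes in short steps, Python scripts to look and compute and a tool call to move; the robot and the scene stay as the last step left them, time stands still between calls to the robot, and variables do not carry over. Pictures are saved under pics/ and viewed, about 12 in all and at most 16, crops included, and the job is handed in when it is done.

Besides the shell and the picture viewer there is one more tool, called as name(argument=value, ...) on one line, values as JSON. carry_out: Moves the arm, as the interface text tells. Its arguments: {"type":"object","properties":{"motion":{"type":"array","items":{"type":"array"}},"grip":{"type":"number"},"squeeze":{"type":"number"}},"required":["motion"]}

```bash
mkdir -p pics; ls; python3 - <<'E'
from bench import get_state, eyes
import cv2
for n in("top","side"):
    d=eyes.get_image(n); cv2.imwrite(f"pics/{n}0.png",d["pixels"]); print(n,d["mtx"].tolist(),d["dist_coeffs"],d["extrinsics"].round(3).tolist())
s=get_state(); print({k:s[k] for k in("time","position","tool_rot","grip_width")})
E
```

```text
pics
top [[504.3537407401059, 0.0, 276.27459907734044], [0.0, 504.3537407401059, 210.147561464081], [0.0, 0.0, 1.0]] [0.01936235 0.         0.         0.         0.        ] [[-0.013, -0.993, 0.114, 0.44], [-1.0, 0.013, -0.001, 0.009], [-0.001, -0.114, -0.993, 1.322], [0.0, 0.0, 0.0, 1.0]]
side [[481.6281112683277, 0.0, 283.70149155764295], [0.0, 481.6281112683277, 202.33289333029927], [0.0, 0.0, 1.0]] [-0.06052313  0.          0.          0.          0.        ] [[-0.88, -0.284, 0.38, 0.182], [-0.474, 0.494, -0.729, 0.782], [0.019, -0.822, -0.57, 0.682], [0.0, 0.0, 0.0, 1.0]]
{'time': 0.1, 'position': array([ 0.27767599, -0.5871493 ,  0.22155802]), 'tool_rot': array([-2.65350273e+00,  1.68019134e+00,  2.40038281e-03]), 'grip_width': 0.9993383086552798}
```

View pics/top0.png

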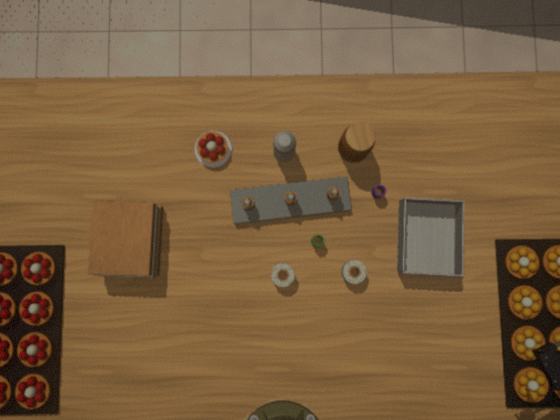

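View pics/side0.png

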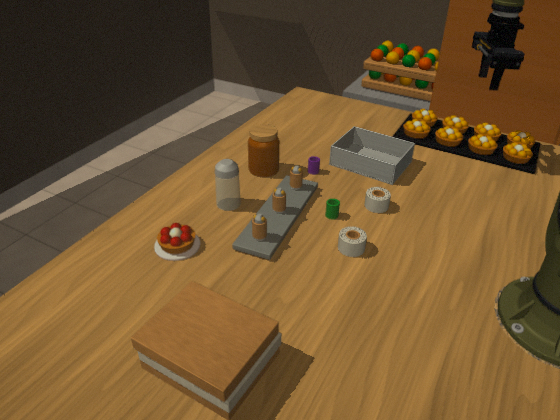

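The top view shows three tan cores on the spindles (249,203), (291,198), (333,192), and two white rolls at (283,275) and (354,272). The look-alikes are the green core at (318,241) and the purple one at (379,191). The pan is at (433,238), and the bystanders are behind the stand. Next I take a close crop with measurements.

```bash
cat > h.py <<'E'
import cv2, numpy as np
from bench import eyes, get_state
def ray(d,uv):
    p=cv2.undistortPoints(np.array(uv,float).reshape(-1,1,2),d["mtx"],d["dist_coeffs"]).reshape(-1,2)
    E=d["extrinsics"]; return E[:3,3],np.c_[p,np.ones(len(p))]@E[:3,:3].T
def plane(d,uv,z):
    o,r=ray(d,uv); return (o+r*((z-o[2])/r[:,2])[:,None])[:,:2]
def proj(d,P):
    E=np.linalg.inv(d["extrinsics"]); return cv2.projectPoints(np.array(P,float).reshape(-1,3),cv2.Rodrigues(E[:3,:3])[0],E[:3,3],d["mtx"],d["dist_coeffs"])[0].reshape(-1,2)
def blobs(m,lo,hi):
    c,_=cv2.findContours(m.astype(np.uint8),cv2.RETR_EXTERNAL,cv2.CHAIN_APPROX_NONE)
    return [x for x in c if lo<cv2.contourArea(x)<hi]
E
python3 - <<'E'
from h import *
d=eyes.get_image("top"); im=d["pixels"]; h=cv2.cvtColor(im,cv2.COLOR_BGR2HSV)
g=(h[...,1]<70)&(h[...,2]>60); g[:90]=0
for c in blobs(g,150,9000):
    r=cv2.minAreaRect(c); (x,y),rad=cv2.minEnclosingCircle(c)
    print(np.round(r[0],1),np.round(r[1],1),round(r[2],1),'area',cv2.contourArea(c),'circ',round(x,1),round(y,1),round(rad,1),'z0',plane(d,r[0],0.).round(4),'z.04',plane(d,(x,y),.04).round(4))
cv2.imwrite("pics/c1.png",cv2.resize(im[165:295,225:395],None,fx=4.6,fy=4.6,interpolation=cv2.INTER_CUBIC))
E
```

```text
[282. 275.] [22. 22.] 90.0 area 382.5 circ 282.2 274.9 11.7 z0 [[ 0.4228 -0.0045]] z.04 [[ 0.4236 -0.0046]]
[353.5 272. ] [22. 23.] 90.0 area 403.5 circ 353.7 271.7 12.1 z0 [[ 0.4283 -0.1905]] z.04 [[ 0.4295 -0.185 ]]
[430.8 236.7] [65.6 76.1] 2.4 area 4733.5 circ 431.5 237.7 48.4 z0 [[ 0.5177 -0.3954]] z.04 [[ 0.5127 -0.3848]]
[290.2 199.5] [ 34.2 117.8] 83.4 area 3774.5 circ 290.3 200.2 60.4 z0 [[ 0.6205 -0.0289]] z.04 [[ 0.6133 -0.028 ]]
[213.5 150.7] [30.4 37.2] 65.6 area 154.0 circ 212.6 148.6 18.8 z0 [[0.7547 0.174 ]] z.04 [[0.7509 0.1714]]
[284.  141.5] [20.6 21. ] 63.4 area 320.5 circ 283.7 141.9 11.1 z0 [[ 0.7776 -0.0148]] z.04 [[ 0.7662 -0.0134]]
```

View pics/c1.png

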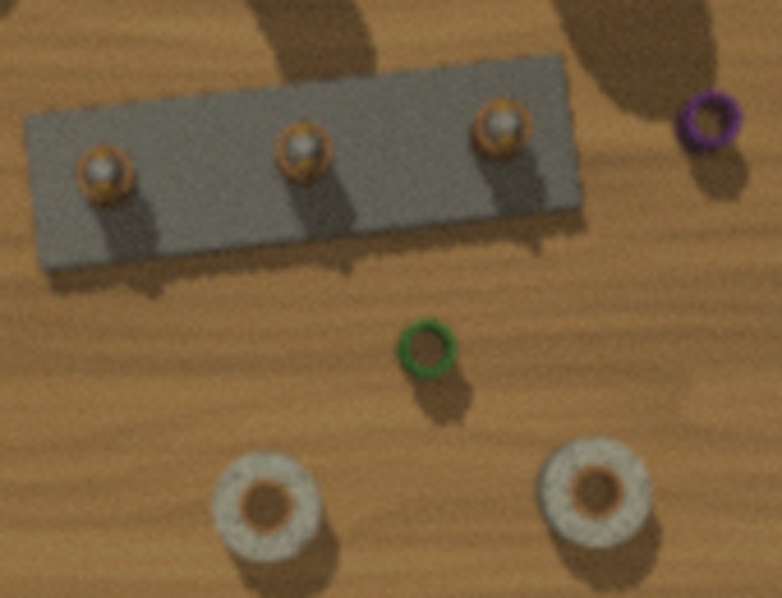

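The crop confirms the choice: cardboard-rimmed cores on all three spindles, tips at crop pixels (103,168), (303,148) and (503,124). The white rolls are at (267,507) and (596,492), and the green and purple cores stand loose, so I ignore them.

```bash
python3 - <<'E'
from h import *
d=eyes.get_image("top"); s=eyes.get_image("side")
cr=lambda l:np.array(l)/4.6+[225,165]-0.4
t=plane(d,cr([(103,168),(303,148),(503,124)]),.08)
c=plane(d,cr([(24,117),(563,55),(582,207),(45,268)]),.02)
print("tips",t.round(4)); print("plate corners",c.round(4),"centre",c.mean(0).round(4))
v=(c[0]+c[3]-c[1]-c[2])/2; print("len",np.hypot(*v),"yaw",np.arctan2(-v[0],v[1]))
u=v/np.hypot(*v); print("spindles from plate",[(c.mean(0)+k*u).round(4) for k in(.11,0,-.11)])
# tips from side: brightness-less, project both
for P in(t,np.array([c.mean(0)+k*u for k in(.11,0,-.11)])): print("side px",proj(s,np.c_[P,[.08]*3]).round(1).tolist())
im=s["pixels"].copy(); 
P=np.array([c.mean(0)+k*u for k in(.11,0,-.11)])
big=cv2.resize(im[150:260,220:400],None,fx=4.4,fy=4.4,interpolation=cv2.INTER_CUBIC)
for q in proj(s,np.c_[P,[.08]*3]): cv2.circle(big,tuple(((q-[220,150]+.4)*4.4).astype(int)),2,(0,0,255),-1)
for q in proj(s,np.array([[.4236,-.0046,.04],[.4295,-.185,.04]])): cv2.circle(big,tuple(((q-[220,150]+.4)*4.4).astype(int)),2,(0,0,255),-1)
cv2.imwrite("pics/c2.png",big)
# pan rim
pc=plane(d,[(400,199),(463,201),(464,276),(401,275)],.06); print("pan",pc.round(4),pc.mean(0))
print("jar",plane(d,[(360,135)],.12),"shaker",plane(d,[(284,141)],.11))
E
```

```text
tips [[ 0.607   0.0807]
 [ 0.6165 -0.0274]
 [ 0.6282 -0.1359]]
plate corners [[ 0.6448  0.1288]
 [ 0.6765 -0.178 ]
 [ 0.5893 -0.1862]
 [ 0.5586  0.1172]] centre [ 0.6173 -0.0296]
len 0.3067438665532412 yaw 0.1021343875724505
spindles from plate [array([0.6061, 0.0799]), array([ 0.6173, -0.0296]), array([ 0.6285, -0.139 ])]
side px [[258.7, 215.4], [279.4, 189.8], [296.4, 167.5]]
side px [[259.3, 215.3], [279.5, 189.3], [296.9, 166.9]]
pan [[ 0.6101 -0.3042]
 [ 0.603  -0.4621]
 [ 0.4159 -0.4541]
 [ 0.4201 -0.2988]] [ 0.51227462 -0.37980164]
jar [[ 0.76075687 -0.19818828]] shaker [[ 0.75081062 -0.01282727]]
```

View pics/c2.png

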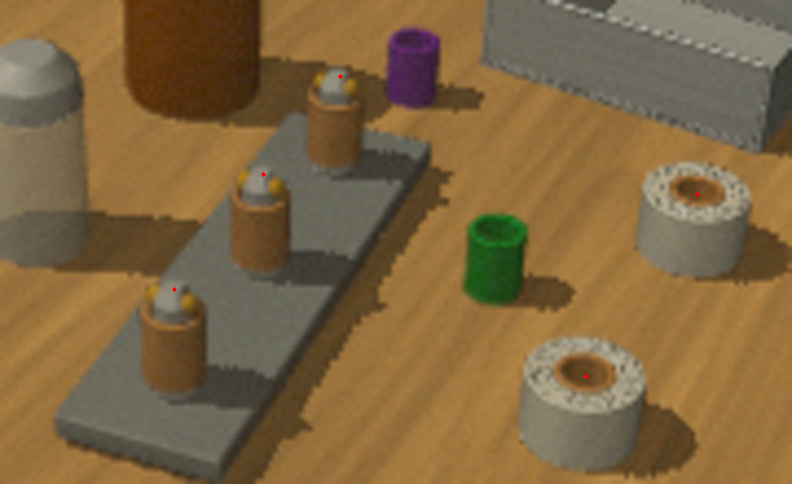

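The side crop agrees: the projected points (red dots) land on the spindle tips and in the roll bores. Targets are s1≈(.6065,.0805), s2≈(.617,-.0285) and s3≈(.628,-.138), yaw 0.10. I start with core 3, jaws along the stand's y.

carry_out(motion=[[[0.35, 0.45, -0.02], -0.342], [[0.35, 0.45, -0.02], -0.342], [[0.35, 0.45, -0.02], -0.342], [[0.35, 0.45, -0.02], -0.342], [[0.35, 0.45, -0.02], -0.342], [[0.35, 0.45, -0.02], -0.342], [[0.35, 0.45, -0.02], -0.342], [[0.35, 0.45, -0.02], -0.342], [[0.35, 0.45, -0.02], -0.342], [[0.35, 0.45, -0.02], -0.342], [[0.35, 0.45, -0.02], -0.342], [[0.35, 0.45, -0.02], -0.342], [[0.35, 0.45, -0.02], -0.342], [[0.35, 0.45, -0.02], -0.342]], grip=-1)

```text
time: 1.65
position: [0.6277, -0.1376, 0.2022]
tool_rot: [2.33, -2.106, -0.001]
ft_force: [-0.9, -1.1, -0.9]
grip_width: 1.004
```

carry_out(motion=[[[0, 0, -0.05], 0], [[0, 0, -0.1], 0], [[0, 0, -0.135], 0], [[0, 0, -0.15], 0], [[0, 0, -0.16], 0], [[0, 0, -0.17], 0], [[0, 0, -0.17], 0]])

```text
time: 2.35
position: [0.6281, -0.1382, 0.0329]
tool_rot: [2.329, -2.108, 0.001]
ft_force: [-0.6, -0.4, 0.8]
grip_width: 1.002
```

carry_out(motion=[[[0, 0, 0], 0], [[0, 0, 0], 0], [[0, 0, 0], 0], [[0, 0, 0], 0], [[0, 0, 0], 0], [[0, 0, 0], 0], [[0, 0, 0], 0], [[0, 0, 0], 0]], grip=1, squeeze=35)

```text
time: 3.15
position: [0.6279, -0.1376, 0.0326]
tool_rot: [2.329, -2.108, 0.0]
ft_force: [-0.4, -0.2, 0.4]
grip_width: 0.362
```

carry_out(motion=[[[0, 0, 0.004], 0], [[0, 0, 0.008], 0], [[0, 0, 0.014], 0], [[0, 0, 0.02], 0], [[0, 0, 0.03], 0], [[0, 0, 0.05], 0], [[0, 0, 0.08], 0], [[0, 0, 0.12], 0], [[0, 0, 0.12], 0]])

```text
time: 4.05
position: [0.6323, -0.137, 0.1621]
tool_rot: [-2.325, 2.102, -0.017]
ft_force: [-0.4, -0.0, 0.2]
grip_width: 0.358
```

```bash
python3 - <<'E'
from h import *
s=eyes.get_image("side")["pixels"]; cv2.imwrite("pics/s1.png",cv2.resize(s[60:260,200:400],None,fx=3,fy=3))
E
```

```text
(no output)
```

View pics/s1.png

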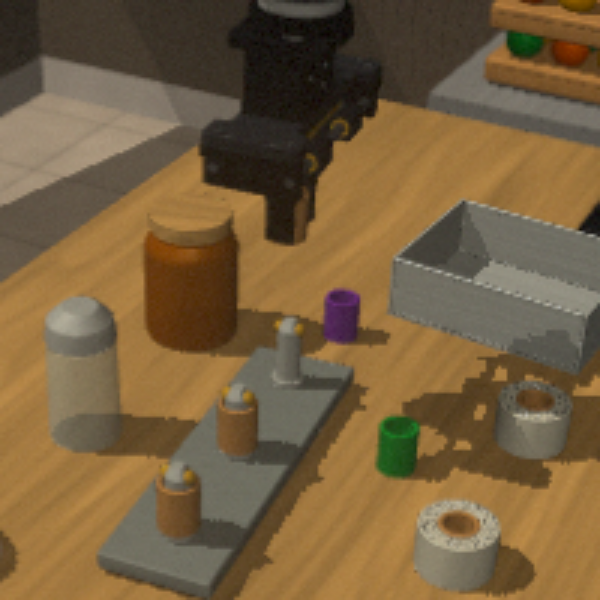

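The core 3 spindle (top right of the stand) is bare and the core is in the jaws. On to the pan.

carry_out(motion=[[[-0.034, -0.121, 0], 0], [[-0.068, -0.242, 0], 0], [[-0.068, -0.242, 0], 0], [[-0.068, -0.242, 0], 0], [[-0.068, -0.242, 0], 0], [[-0.068, -0.242, 0], 0], [[-0.068, -0.242, 0], 0], [[-0.068, -0.242, -0.04], 0], [[-0.068, -0.242, -0.08], 0], [[-0.068, -0.242, -0.11], 0], [[-0.068, -0.242, -0.12], 0], [[-0.068, -0.242, -0.12], 0]])

```text
time: 5.3
position: [0.5599, -0.3768, 0.0313]
tool_rot: [-2.332, 2.104, 0.006]
ft_force: [0.5, 0.1, -0.7]
grip_width: 0.361
```

carry_out(motion=[[[0, 0, 0], 0], [[0, 0, 0], 0], [[0, 0, 0], 0], [[0, 0, 0], 0]], grip=0.1)

```text
time: 5.7
position: [0.5605, -0.3801, 0.0339]
tool_rot: [-2.329, 2.108, -0.003]
ft_force: [0.1, 0.4, 0.3]
grip_width: 0.448
```

carry_out(motion=[[[0, 0, 0.05], 0], [[0, 0, 0.1], 0], [[0, 0.02, 0.13], 0], [[0.057, 0.352, 0.13], 0], [[0.057, 0.352, 0.13], 0], [[0.057, 0.352, 0.13], 0], [[0.057, 0.352, 0.13], 0], [[0.057, 0.352, 0.13], 0], [[0.057, 0.352, 0.13], 0], [[0.057, 0.352, 0.13], 0], [[0.057, 0.352, 0.13], 0], [[0.057, 0.352, 0.13], 0]], grip=0.1)

```text
time: 6.9
position: [0.6171, -0.0266, 0.1631]
tool_rot: [2.332, -2.105, 0.001]
ft_force: [-0.2, -1.4, -0.1]
grip_width: 0.448
```

carry_out(motion=[[[0, 0, 0], 0], [[0, 0, -0.05], 0], [[0, 0, -0.09], 0], [[0, 0, -0.11], 0], [[0, 0, -0.12], 0], [[0, 0, -0.13], 0], [[0, 0, -0.13], 0], [[0, 0, -0.13], 0]], grip=-1)

```text
time: 7.7
position: [0.6178, -0.028, 0.0337]
tool_rot: [-2.328, 2.108, -0.002]
ft_force: [0.9, 0.0, 0.3]
grip_width: 0.986
```

carry_out(motion=[[[0, 0, 0], 0], [[0, 0, 0], 0], [[0, 0, 0], 0], [[0, 0, 0], 0], [[0, 0, 0], 0], [[0, 0, 0], 0], [[0, 0, 0], 0], [[0, 0, 0], 0]], grip=1)

```text
time: 8.5
position: [0.6169, -0.0281, 0.0326]
tool_rot: [2.329, -2.107, 0.001]
ft_force: [-1.2, -1.0, 1.0]
grip_width: 0.365
```

carry_out(motion=[[[0, 0, 0.004], 0], [[0, 0, 0.008], 0], [[0, 0, 0.014], 0], [[0, 0, 0.02], 0], [[0, 0, 0.03], 0], [[0, 0, 0.05], 0], [[0, 0, 0.08], 0], [[0, 0, 0.12], 0], [[0, 0, 0.12], 0], [[0, 0, 0.12], 0], [[0, 0, 0.12], 0]])

```text
time: 9.6
position: [0.6167, -0.0267, 0.1533]
tool_rot: [-2.33, 2.106, 0.0]
ft_force: [-0.6, -0.2, -0.5]
grip_width: 0.364
```

carry_out(motion=[[[-0.107, -0.352, 0], 0], [[-0.107, -0.352, 0], 0], [[-0.107, -0.352, 0], 0], [[-0.107, -0.352, 0], 0], [[-0.107, -0.352, 0], 0], [[-0.107, -0.352, 0], 0], [[-0.107, -0.352, 0], 0], [[-0.107, -0.352, 0], 0], [[-0.107, -0.352, 0], 0], [[-0.107, -0.352, -0.04], 0], [[-0.107, -0.352, -0.08], 0], [[-0.107, -0.352, -0.11], 0], [[-0.107, -0.352, -0.12], 0], [[-0.107, -0.352, -0.12], 0]])

```text
time: 11.0
position: [0.5096, -0.3769, 0.0308]
tool_rot: [-2.331, 2.105, 0.007]
ft_force: [0.3, -0.7, -0.0]
grip_width: 0.363
```

carry_out(motion=[[[0, 0, 0], 0], [[0, 0, 0], 0], [[0, 0, 0], 0], [[0, 0, 0.04], 0], [[0, 0, 0.08], 0], [[0, 0, 0.13], 0]], grip=0.1)

```text
time: 11.6
position: [0.5092, -0.3791, 0.1636]
tool_rot: [2.329, -2.108, -0.003]
ft_force: [1.0, -0.7, -0.3]
grip_width: 0.452
```

carry_out(motion=[[[0.0965, 0.461, 0], 0], [[0.0965, 0.461, 0], 0], [[0.0965, 0.461, 0], 0], [[0.0965, 0.461, 0], 0], [[0.0965, 0.461, 0], 0], [[0.0965, 0.461, 0], 0], [[0.0965, 0.461, 0], 0], [[0.0965, 0.461, 0], 0], [[0.0965, 0.461, 0], 0], [[0.0965, 0.461, 0], 0], [[0.0965, 0.461, 0], 0], [[0.0965, 0.461, 0], 0]], grip=-1)

```text
time: 12.8
position: [0.6066, 0.0811, 0.1633]
tool_rot: [2.33, -2.107, 0.002]
ft_force: [-0.3, -0.8, 0.2]
grip_width: 1.001
```

```bash
python3 - <<'E'
from h import *
s=eyes.get_image("side")["pixels"]; cv2.imwrite("pics/s2.png",s)
E
```

```text
(no output)
```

View pics/s2.png

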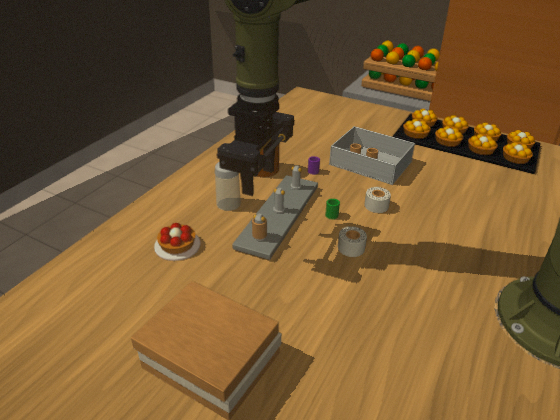

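Two cores stand in the pan at (355,150) and (372,154), and spindles 2 and 3 are bare. Now core 1.

carry_out(motion=[[[0, 0, -0.05], 0], [[0, 0, -0.09], 0], [[0, 0, -0.11], 0], [[0, 0, -0.12], 0], [[0, 0, -0.13], 0], [[0, 0, -0.13], 0], [[0, 0, -0.13], 0]])

```text
time: 13.55
position: [0.6074, 0.0811, 0.0338]
tool_rot: [-2.328, 2.108, -0.002]
ft_force: [0.2, -0.3, -0.3]
grip_width: 1.0
```

carry_out(motion=[[[0, 0, 0], 0], [[0, 0, 0], 0], [[0, 0, 0], 0], [[0, 0, 0], 0], [[0, 0, 0], 0], [[0, 0, 0], 0], [[0, 0, 0], 0], [[0, 0, 0], 0]], grip=1)

```text
time: 14.35
position: [0.6064, 0.0814, 0.0325]
tool_rot: [2.329, -2.108, -0.0]
ft_force: [-0.6, -0.5, 0.8]
grip_width: 0.359
```

carry_out(motion=[[[0, 0, 0.004], 0], [[0, 0, 0.008], 0], [[0, 0, 0.014], 0], [[0, 0, 0.02], 0], [[0, 0, 0.03], 0], [[0, 0, 0.05], 0], [[0, 0, 0.08], 0], [[0, 0, 0.12], 0], [[0, 0, 0.12], 0], [[0, 0, 0.12], 0], [[0, 0, 0.12], 0]])

```text
time: 15.45
position: [0.6063, 0.0817, 0.1533]
tool_rot: [-2.33, 2.107, -0.001]
ft_force: [-0.1, -1.0, -1.0]
grip_width: 0.36
```

carry_out(motion=[[[-0.1465, -0.461, 0], 0], [[-0.1465, -0.461, 0], 0], [[-0.1465, -0.461, 0], 0], [[-0.1465, -0.461, 0], 0], [[-0.1465, -0.461, 0], 0], [[-0.1465, -0.461, 0], 0], [[-0.1465, -0.461, 0], 0], [[-0.1465, -0.461, 0], 0], [[-0.1465, -0.461, 0], 0], [[-0.1465, -0.461, 0], 0], [[-0.1465, -0.461, 0], 0], [[-0.1465, -0.461, 0], 0], [[-0.1465, -0.461, -0.04], 0], [[-0.1465, -0.461, -0.08], 0], [[-0.1465, -0.461, -0.11], 0], [[-0.1465, -0.461, -0.12], 0], [[-0.1465, -0.461, -0.12], 0]])

```text
time: 17.15
position: [0.4597, -0.3772, 0.031]
tool_rot: [-2.332, 2.105, 0.006]
ft_force: [0.3, 0.1, 0.4]
grip_width: 0.359
```

carry_out(motion=[[[0, 0, 0], 0], [[0, 0, 0], 0], [[0, 0, 0], 0], [[0, 0, 0.04], 0], [[0, 0, 0.08], 0], [[0, 0, 0.13], 0], [[0, 0, 0.13], 0]], grip=0.1)

```text
time: 17.85
position: [0.4641, -0.3827, 0.172]
tool_rot: [-2.329, 2.108, -0.025]
ft_force: [0.6, -0.8, 0.6]
grip_width: 0.45
```

```bash
python3 - <<'E'
from h import *
d=eyes.get_image("top"); im=d["pixels"]; h=cv2.cvtColor(im,cv2.COLOR_BGR2HSV)
g=(h[...,1]<70)&(h[...,2]>60); g[:90]=0
for c in blobs(g,300,600):
    (x,y),rad=cv2.minEnclosingCircle(c); b=cv2.boundingRect(c)
    print(b,'circ',round(x,1),round(y,1),round(rad,1),'z.04',plane(d,(x,y),.04).round(4))
cv2.imwrite("pics/t3.png",im)
E
```

```text
(271, 264, 24, 23) circ 282.4 274.7 11.6 z.04 [[ 0.4241 -0.0052]]
(342, 260, 24, 24) circ 353.7 271.7 12.1 z.04 [[ 0.4295 -0.185 ]]
(274, 131, 21, 22) circ 283.7 142.0 11.1 z.04 [[ 0.7661 -0.0133]]
```

View pics/t3.png

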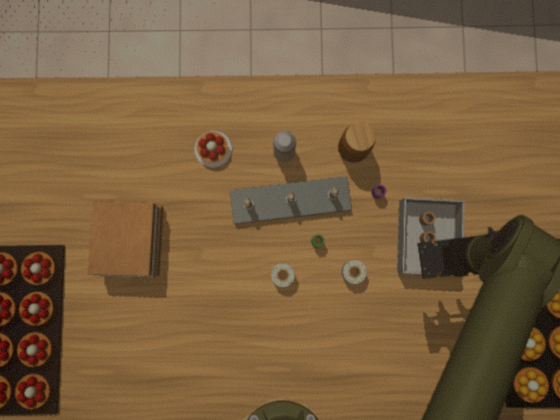

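All cores are off and in the pan (the third is hidden under the gripper). Rolls haven't moved: (.424,-.005) and (.4295,-.185). Now the right-hand roll.

carry_out(motion=[[[-0.0305, 0.195, 0], 0], [[-0.0305, 0.195, 0], 0], [[-0.0305, 0.195, 0], 0], [[-0.0305, 0.195, 0], 0], [[-0.0305, 0.195, 0], 0], [[-0.0305, 0.195, -0.05], 0], [[-0.0305, 0.195, -0.1], 0], [[-0.0305, 0.195, -0.125], 0], [[-0.0305, 0.195, -0.14], 0], [[-0.0305, 0.195, -0.15], 0], [[-0.0305, 0.195, -0.15], 0], [[-0.0305, 0.195, -0.15], 0]], grip=-1)

```text
time: 19.1
position: [0.4299, -0.185, 0.0131]
tool_rot: [-2.329, 2.108, -0.001]
ft_force: [0.4, -1.1, 0.5]
grip_width: 1.006
```

carry_out(motion=[[[0, 0, 0], 0], [[0, 0, 0], 0], [[0, 0, 0], 0], [[0, 0, 0], 0], [[0, 0, 0], 0], [[0, 0, 0], 0], [[0, 0, 0], 0]], grip=1, squeeze=40)

```text
time: 19.8
position: [0.4298, -0.1851, 0.013]
tool_rot: [2.329, -2.108, 0.002]
ft_force: [-0.3, -1.1, 4.7]
grip_width: 0.679
```

carry_out(motion=[[[0, 0, 0.01], 0], [[0, 0, 0.04], 0], [[0, 0, 0.09], 0], [[0, 0, 0.12], 0], [[0, 0, 0.12], 0], [[0, 0, 0.12], 0]])

```text
time: 20.4
position: [0.4293, -0.1844, 0.1328]
tool_rot: [-2.33, 2.108, -0.001]
ft_force: [0.4, -0.5, -1.3]
grip_width: 0.682
```

carry_out(motion=[[[0.1985, 0.047, 0], 0], [[0.1985, 0.047, 0], 0], [[0.1985, 0.047, 0], 0], [[0.1985, 0.047, 0], 0], [[0.1985, 0.047, 0], 0], [[0.1985, 0.047, 0], 0], [[0.1985, 0.047, -0.02], 0], [[0.1985, 0.047, -0.035], 0], [[0.1985, 0.047, -0.04], 0], [[0.1985, 0.047, -0.045], 0], [[0.1985, 0.047, -0.05], 0], [[0.1985, 0.047, -0.05], 0]])

```text
time: 21.6
position: [0.629, -0.1387, 0.0844]
tool_rot: [-2.328, 2.108, -0.006]
ft_force: [1.1, -2.1, 0.7]
grip_width: 0.679
```

```bash
python3 - <<'E'
from h import *
s=eyes.get_image("side")["pixels"]; a=cv2.resize(s[90:240,230:380],None,fx=3,fy=3)
cv2.imwrite("pics/s4.png",a)
E
```

```text
(no output)
```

View pics/s4.png

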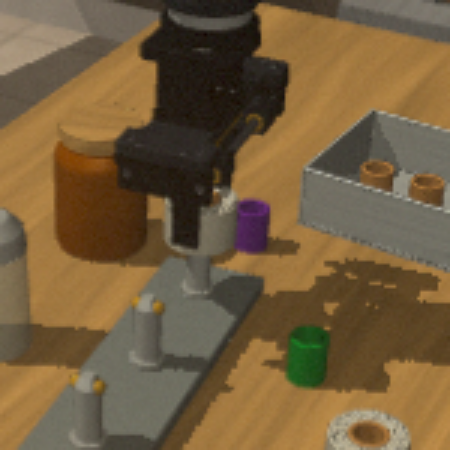

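The roll is around the spindle tip with negligible force; now press it home.

carry_out(motion=[[[0, 0, -0.008], 0], [[0, 0, -0.014], 0], [[0, 0, -0.02], 0], [[0, 0, -0.026], 0], [[0, 0, -0.032], 0], [[0, 0, -0.037], 0], [[0, 0, -0.041], 0], [[0, 0, -0.044], 0], [[0, 0, -0.046], 0], [[0, 0, -0.046], 0]])

```text
time: 22.65
position: [0.6283, -0.1382, 0.039]
tool_rot: [2.329, -2.108, 0.002]
ft_force: [-3.1, -0.8, 13.5]
grip_width: 0.682
```

carry_out(motion=[[[0, 0, -0.001], 0], [[0, 0, -0.002], 0], [[0, 0, -0.002], 0], [[0, 0, -0.002], 0]])

```text
time: 23.05
position: [0.6284, -0.1382, 0.0389]
tool_rot: [2.328, -2.108, 0.003]
ft_force: [-7.1, -0.3, 23.2]
grip_width: 0.682
```

carry_out(motion=[[[0, 0, 0.002], 0], [[0, 0, 0.002], 0], [[0, 0, 0.002], 0], [[0, 0, 0.002], 0], [[0, 0, 0.05], 0], [[0, 0, 0.1], 0], [[0, 0, 0.13], 0], [[0, 0, 0.13], 0], [[0, 0, 0.13], 0]], grip=-1)

```text
time: 23.95
position: [0.6279, -0.1376, 0.1646]
tool_rot: [-2.33, 2.108, -0.001]
ft_force: [0.5, -0.3, -0.1]
grip_width: 1.001
```

```bash
python3 - <<'E'
from h import *
d=eyes.get_image("top"); im=d["pixels"]; h=cv2.cvtColor(im,cv2.COLOR_BGR2HSV)
g=(h[...,1]<70)&(h[...,2]>60); g[:90]=0
for c in blobs(g,300,600):
    (x,y),rad=cv2.minEnclosingCircle(c)
    print('circ',round(x,1),round(y,1),round(rad,1),'z.04',plane(d,(x,y),.04).round(4))
s=eyes.get_image("side")["pixels"]; a=cv2.resize(s[110:260,230:410],None,fx=3,fy=3)
cv2.imwrite("pics/s5.png",a)
E
```

```text
circ 282.4 274.7 11.6 z.04 [[ 0.4241 -0.0052]]
circ 284.0 142.0 11.0 z.04 [[ 0.7661 -0.0141]]
```

View pics/s5.png

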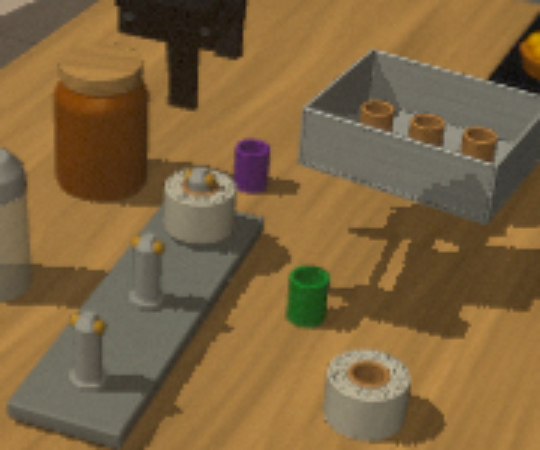

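The roll on spindle 3 is seated: force rose from 13 to 23 N without motion, and the balls sit over its rim. All three cores stand in the pan. Next, the roll at (.424,-.005).

carry_out(motion=[[[-0.203, 0.133, 0], 0], [[-0.203, 0.133, 0], 0], [[-0.203, 0.133, 0], 0], [[-0.203, 0.133, 0], 0], [[-0.203, 0.133, 0], 0], [[-0.203, 0.133, 0], 0], [[-0.203, 0.133, 0], 0], [[-0.203, 0.133, -0.04], 0], [[-0.203, 0.133, -0.08], 0], [[-0.203, 0.133, -0.08], 0], [[-0.203, 0.133, -0.08], 0]])

```text
time: 25.15
position: [0.425, -0.0048, 0.0843]
tool_rot: [2.328, -2.108, -0.004]
ft_force: [0.5, -0.5, 1.6]
grip_width: 1.004
```

carry_out(motion=[[[-0.001, 0, -0.03], 0], [[-0.001, 0, -0.05], 0], [[-0.001, 0, -0.06], 0], [[-0.001, 0, -0.07], 0], [[-0.001, 0, -0.07], 0], [[-0.001, 0, -0.07], 0]])

```text
time: 25.75
position: [0.4248, -0.0047, 0.0154]
tool_rot: [-2.329, 2.107, -0.002]
ft_force: [-1.0, 0.7, 0.2]
grip_width: 0.998
```

carry_out(motion=[[[0, 0, 0], 0], [[0, 0, 0], 0], [[0, 0, 0], 0], [[0, 0, 0], 0], [[0, 0, 0], 0], [[0, 0, 0], 0], [[0, 0, 0], 0]], grip=1)

```text
time: 26.45
position: [0.4241, -0.0048, 0.0148]
tool_rot: [2.329, -2.108, 0.001]
ft_force: [-0.6, -0.8, 2.4]
grip_width: 0.679
```

carry_out(motion=[[[0, 0, 0.01], 0], [[0, 0, 0.04], 0], [[0, 0, 0.09], 0], [[0, 0, 0.12], 0], [[0, 0, 0.12], 0], [[0, 0, 0.12], 0]])

```text
time: 27.05
position: [0.4239, -0.0046, 0.135]
tool_rot: [-2.329, 2.108, -0.002]
ft_force: [0.1, -0.2, -1.7]
grip_width: 0.671
```

carry_out(motion=[[[0.1825, 0.0855, 0], 0], [[0.1825, 0.0855, 0], 0], [[0.1825, 0.0855, 0], 0], [[0.1825, 0.0855, 0], 0], [[0.1825, 0.0855, 0], 0], [[0.1825, 0.0855, 0], 0], [[0.1825, 0.0855, -0.02], 0], [[0.1825, 0.0855, -0.035], 0], [[0.1825, 0.0855, -0.04], 0], [[0.1825, 0.0855, -0.045], 0], [[0.1825, 0.0855, -0.05], 0], [[0.1825, 0.0855, -0.05], 0]])

```text
time: 28.25
position: [0.6067, 0.0801, 0.0856]
tool_rot: [2.329, -2.108, 0.003]
ft_force: [0.3, -1.4, -1.0]
grip_width: 0.667
```

carry_out(motion=[[[0, 0, -0.005], 0], [[0, 0, -0.01], 0], [[0, 0, -0.01], 0]])

```text
time: 28.55
position: [0.6064, 0.0801, 0.0744]
tool_rot: [2.329, -2.108, 0.001]
ft_force: [0.8, -2.5, -2.6]
grip_width: 0.677
```

carry_out(motion=[[[0, 0, -0.006], 0], [[0, 0, -0.012], 0], [[0, 0, -0.018], 0], [[0, 0, -0.023], 0], [[0, 0, -0.028], 0], [[0, 0, -0.031], 0], [[0, 0, -0.034], 0], [[0, 0, -0.035], 0], [[0, 0, -0.035], 0]])

```text
time: 29.45
position: [0.6062, 0.0813, 0.0408]
tool_rot: [2.329, -2.107, -0.0]
ft_force: [-4.0, -1.7, 8.3]
grip_width: 0.674
```

carry_out(motion=[[[0, 0, -0.001], 0], [[0, 0, -0.002], 0], [[0, 0, -0.002], 0], [[0, 0, -0.002], 0]])

```text
time: 29.85
position: [0.6063, 0.0814, 0.0407]
tool_rot: [2.329, -2.107, 0.001]
ft_force: [-8.9, -1.7, 20.2]
grip_width: 0.669
```

Force rises steeply at the expected height, so the roll is seated. Release, retreat and check.

carry_out(motion=[[[0, 0, 0.002], 0], [[0, 0, 0.002], 0], [[0, 0, 0.002], 0], [[0, 0, 0.002], 0], [[0, 0, 0.05], 0], [[0, 0, 0.1], 0], [[0, 0, 0.15], 0], [[-0.05, -0.1, 0.15], 0], [[-0.1, -0.3, 0.15], 0], [[-0.1, -0.3, 0.15], 0], [[-0.1, -0.3, 0.15], 0], [[-0.1, -0.3, 0.15], 0], [[-0.1, -0.3, 0.15], 0], [[-0.1, -0.3, 0.15], 0], [[-0.1, -0.3, 0.15], 0], [[-0.1, -0.3, 0.15], 0]], grip=-1)

```text
time: 31.45
position: [0.5066, -0.2182, 0.1873]
tool_rot: [-2.329, 2.107, 0.001]
ft_force: [-0.3, 1.3, 0.1]
grip_width: 1.004
```

```bash
python3 - <<'E'
from h import *
d=eyes.get_image("top")["pixels"]; s=eyes.get_image("side")["pixels"]
a=cv2.resize(s[110:270,220:420],(600,480)); b=cv2.resize(d[120:290,190:480],(600,352))
cv2.imwrite("pics/s6.png",a); cv2.imwrite("pics/t6.png",b)
E
```

```text
(no output)
```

View pics/s6.png

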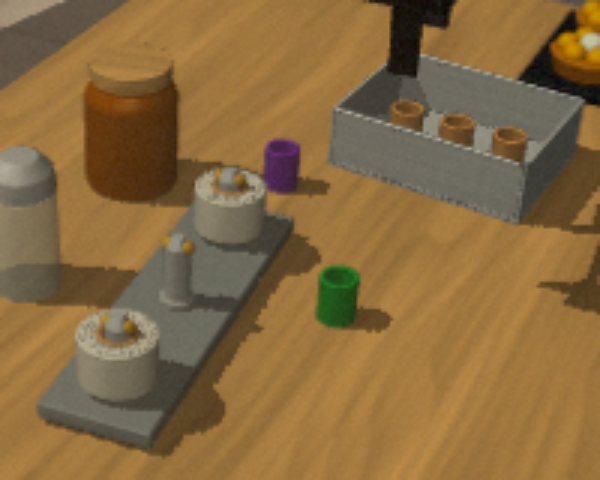

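View pics/t6.png

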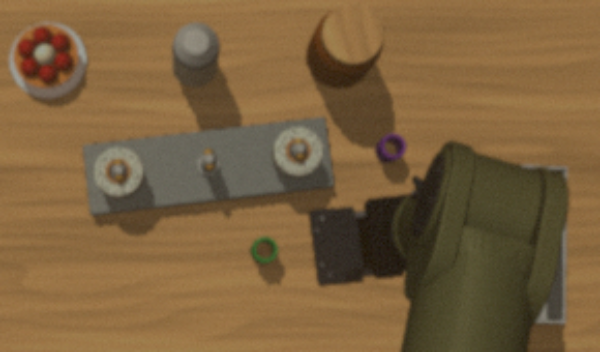

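Both rolls sit flat under their catches at crop pixels (117,352) and (230,205). Three cores are in the pan at (407,113), (456,127) and (508,142). The jar, shaker and tart stand where they were, and no other roll is about. Handing in.

```bash
python3 -c "
from bench import ticket
print(ticket.close_job())"
```

```text
the job is handed in; nothing more can be done
None
```

The stand is refilled and the job handed in; the arm's clock read about 31 s at the last move.

- **Cores:** I pulled all three empty cores off their spindles. They stand in the pan.
- **Rolls:** There were only two full rolls. I pressed one onto spindle 3 and one onto spindle 1, and spindle 2 stays bare.
- **Last checks:** At the seated height, pushing further raised the force from about 13 to 23 N (spindle 3) and from 8 to 20 N (spindle 1) without the roll moving. The final side view shows the catch balls over both rims and the cores in the pan. The jar and the shaker looked in place in the final views, and so did the tart. I judged those three by eye and did not measure their positions again.

No check failed or disagreed. The green and purple look-alike cores were left alone.

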